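# Put the stray cake cutlery back in its trays

### The arm

A 6-joint arm with a two-finger parallel gripper is mounted at the origin on the work surface. World frame = base frame: x ahead of the robot, y to its left, z up, the work surface at z = 0. Lengths are in m, angles in rad, forces in N, time in s.
With the tool pointing down it reaches from about 0.25 to 0.775 m from the base axis. Payload 4 kg.
Tool frame: the origin (TCP) lies midway between the tips of the shut fingers; the grasp point (between the pads) lies 19 mm behind it; z points along the fingers, y is the line along which they close (so a half turn about z gives the same grasp; the last joint's range is limited). The gripper opens to 85 mm and grips with 20 to 120 N. Pads are 22 mm wide; open, the fingers measure 114 mm over their backs; the gripper's body (76 mm by 85 mm) begins 54 mm behind the grasp point. The pads swing forward as they close: fully open they stand 13 mm farther back than shut.
Start: joints at [1.177, 0.087, 1.371, -0, 1.684, -0.103], TCP at [0.158, 0.527, 0.231] pointing down, gripper open.
Joint ranges: [-3.1, 3.1], [-0.76, 2.03], [0.27, 2.55], [-1.08, 4.22], [0.17, 2.65], [-2.57, 2.57]. Speed limits (rad/s): [2.79, 2.79, 3.14, 3.14, 3.14, 3.14].

### API

Orientations are given as a unit quaternion [w, x, y, z].
In Python, from rig import ctrl gives the robot as it stands. The module is installed in compiled form; this text tells all that it offers.
- The arm moves only by the tool play_rows, never from a script. Its argument "targets" is one flat list of numbers, 6 for each row, row after row: the shift along the tool's x, y, z in m, then the turn, a rotation vector about the tool's x, y, z in degrees. In form: [x, y, z, wx, wy, wz, x, y, z, wx, wy, wz, ...]. A call has 1 to 12 rows; each row is the pose to reach, as a shift and turn from the pose commanded when the call began, along the tool's axes at that moment; what a row does not reach only later rows make up. A row lasts 1/12 s, in which the tool goes at most 41.7 mm and 7.16 degrees, less where a joint would pass 70% of its speed; a pose out of reach is approached as far as the arm can. A call with a gripper value outside its range is refused whole. "hand" is the gripper command: -1 is shut, 1 is fully open, values between are in proportion, set as the call begins (left out, the last holds). The fingers move at their own pace and stop on an object; "newtons" is the grip in N (left out, the last holds). Time passes only in rows, so rows that repeat a pose let the fingers close. It gives the time, the measured TCP pose, the force, the opening and the grip force at its end, in the units of the state.
- ctrl.get_state(): the state, without advancing time (a new reading comes with each control period).
- ctrl.grab_frame(name): name is "scene" or "top"; returns the picture (400x640x3 uint8, red, green, blue); there is no depth.
- ctrl.camera_info(name): a dict with "mtx" (3x3 intrinsics, pixels), "cam_to_world" (4x4, takes a point from camera to world coordinates). Camera axes: x right, y down, z forward; pixel columns grow to the right and rows downward; lengths in m; the calibration is good to about 2 mm. A picture is of the moment at which its call begins. camera_info takes no time and is no camera call.
- ctrl.hand_in(): hands the job in; it is judged then, once.
Trained networks look in the newest picture that a camera, given by its name, has taken for a name from the list of things; names that differ only in an ending like _2 or _b are one class to them, and where a whole thing is asked for, a point or a joint stands for the part that bears it (a point fixed in the world has none). Each returns a list of dicts, best first, with "score" (0 to 1); they miss things now and then, are a little off and sometimes report something else, mostly with a low value. They report only what shows in the picture. A call takes as long as a camera call. They do not tell look-alikes from the thing itself.
- ctrl.search_frame(query, camera): "at" ([column, row] in pixels, amid what is visible of it).
- ctrl.trace(query, camera): "pixels" (400x640 bool, what is visible of it) and "at" ([column, row] in pixels, amid what is visible of it).
The state is a dict: "time_s": time; "q": joint angles; "dq": joint speeds; "tau": joint torques, N m; "tool_pos": TCP position; "eef_rot": TCP orientation; "wrist_force": force on the tool from outside, world axes, zero at the start; "ft_torque": the same for the moment, N m; "gripper_width": opening from 0.0 (shut) to 1.0 (fully open); "grasp_force": force on a finger pad.
Only numpy, scipy, OpenCV 4.12 (cv2) and the standard library are available. Lean on these libraries where they do the work, as an engineer would, in place of code of your own. Each camera call takes 0.05 s, during which the arm holds its last target. There are 200 camera calls.

### The job

Put the five stray pieces of cake cutlery away with their own kind: the two black-handled forks in the blue-lined tray, the two white-handled spoons in the green-lined tray and the walnut-handled spreader in the cream-lined tray. Lay each one straight along its tray and flat on the lining, beside the others and not on top of them, with its head pointing the same way as the piece that is already there. Set them down rather than drop them, and do not disturb the sugar bowl or the espresso cup.

Things in the scene. Friction and masses are not known exactly. Their poses are not given: they have to be found in the camera images.
- fork_a: Stray fork, one of two alike. Dessert fork, 140 mm long: black resin handle 80 x 13 x 10 mm, gold three-tined head 22 mm wide and 4 mm high. Lies flat on the counter. Origin: under the middle of the handle, the place to grip across its 13 mm. x along the piece towards the head: handle from -40 to 40 mm, head ends at 100 mm; y across, z up. About 45 g, balances about 13 mm ahead of the origin.
- fork_b: The other stray fork. Dessert fork, 140 mm long: black resin handle 80 x 13 x 10 mm, gold three-tined head 22 mm wide and 4 mm high. Lies flat on the counter. Origin: under the middle of the handle, the place to grip across its 13 mm. x along the piece towards the head: handle from -40 to 40 mm, head ends at 100 mm; y across, z up. About 45 g, balances about 13 mm ahead of the origin.
- spoon_a: Stray spoon, one of two alike. Coffee spoon, 137 mm long: white (pearl) handle 80 x 13 x 10 mm, gold oval bowl 25 mm wide and 7 mm high. Lies flat on the counter. Origin: under the middle of the handle, the place to grip across its 13 mm. x along the piece towards the head: handle from -40 to 40 mm, bowl ends at 97 mm; y across, z up. About 45 g, balances about 13 mm ahead of the origin.
- spoon_b: The other stray spoon. Coffee spoon, 137 mm long: white (pearl) handle 80 x 13 x 10 mm, gold oval bowl 25 mm wide and 7 mm high. Lies flat on the counter. Origin: under the middle of the handle, the place to grip across its 13 mm. x along the piece towards the head: handle from -40 to 40 mm, bowl ends at 97 mm; y across, z up. About 45 g, balances about 13 mm ahead of the origin.
- spreader: Stray butter spreader, 140 mm long: brown walnut handle 80 x 13 x 10 mm, flat gold blade 18 to 20 mm wide and 4 mm high. Lies flat on the counter. Origin: under the middle of the handle, the place to grip across its 13 mm. x along the piece towards the head: handle from -40 to 40 mm, blade ends at 100 mm; y across, z up. About 45 g, balances about 13 mm ahead of the origin.
- fork_tray: Dark-wood tray lined in blue, fixed; one black-handled fork lies loose in it, on a line 50 mm to -y, head to +x. Outside 175 (x) x 136 (y) x 32 mm high, walls 5, inside 165 x 126, lining 7 mm above the counter. Origin: centre of the underside; x along its length to the end where heads go (away from the robot, within 12 degrees), z up. Free on the +y side: room for two more side by side.
- spoon_tray: Dark-wood tray lined in green, fixed; one white-handled spoon lies loose in it, on a line 50 mm to -y, head to +x. Outside 175 (x) x 136 (y) x 32 mm high, walls 5, inside 165 x 126, lining 7 mm above the counter. Origin: centre of the underside; x along its length to the end where heads go (away from the robot, within 12 degrees), z up. Free on the +y side: room for two more side by side.
- spreader_tray: Dark-wood tray lined in cream, fixed; one walnut-handled spreader lies loose in it, on a line 50 mm to -y, head to +x. Outside 175 (x) x 136 (y) x 32 mm high, walls 5, inside 165 x 126, lining 7 mm above the counter. Origin: centre of the underside; x along its length to the end where heads go (away from the robot, within 12 degrees), z up. Free on the +y side: room for two more side by side.
- sugar_bowl: Blue round sugar bowl with its lid on, 62 mm across, 65 mm high, loose on the counter; a bystander. Origin: centre of the underside.
- cup: White espresso cup, 60 mm across, 55 mm high, with an ear-shaped handle that stands 37 mm out to +y; loose on the counter; a bystander. Origin: centre of the underside.
Things that resemble listed ones, but are neither listed nor needed, are in the scene too. Leave any red look-alike of the spreader alone.

How it is judged:
By the outcome, as a careful person would: the job done as asked, in the order asked, and still so for the second after the job is handed in, with the robot touching nothing.
It also fails if it takes over 131 s, if anything falls off the work surface, if the arm or the gripper's body presses on something with over 40 N, if the wrist force passes 120 N, or if a joint passes its speed limit or range.

## Working session

There is one attempt and no reset: what is moved stays moved. The work goes in short steps, Python scripts to look and compute and a tool call to move; the robot and the scene stay as the last step left them, time stands still between calls to the robot, and variables do not carry over. Pictures are saved under pics/ and viewed, at most 14 in all, crops included, and the job is handed in when it is done.

Besides the shell and the picture viewer there is one more tool, called after ">>>" as a command line: name --argument value ..., lists and objects as JSON in quotes. play_rows: Moves the arm, as the interface text tells. Its arguments: {"type":"object","properties":{"targets":{"type":"array","items":{"type":"number"}},"hand":{"type":"number"},"newtons":{"type":"number"}},"required":["targets"]}

```bash
mkdir -p pics; ls; python3 - <<'E'
from rig import ctrl
import cv2
for n in("top","scene"):
    cv2.imwrite(f"pics/{n}0.png",ctrl.grab_frame(n)[:,:,::-1])
    i=ctrl.camera_info(n);print(n,i["mtx"],i["cam_to_world"])
s=ctrl.get_state();print(s)
E
```

```text
pics
top [[390.3340366    0.         323.25747662]
 [  0.         390.3340366  195.67972174]
 [  0.           0.           1.        ]] [[-0.07356816 -0.97264237  0.22035098  0.15438984]
 [-0.99728897  0.07140337 -0.01778419  0.07517884]
 [ 0.00156386 -0.22106195 -0.97525851  1.25905338]
 [ 0.          0.          0.          1.        ]]
scene [[376.80899264   0.         316.60885306]
 [  0.         376.80899264 204.97810293]
 [  0.           0.           1.        ]] [[ 0.63284336  0.64147961 -0.43360488  0.93451461]
 [ 0.77423459 -0.51821603  0.36333586 -0.346041  ]
 [ 0.00837155 -0.56564658 -0.82460528  0.97207421]
 [ 0.          0.          0.          1.        ]]
{'time_s': 0.1, 'q': array([ 1.17687675e+00,  8.78998602e-02,  1.37212670e+00,  1.38597102e-05,
        1.68359405e+00, -1.03093425e-01]), 'dq': array([-3.28163472e-04, -4.21059634e-04, -4.14834137e-03,  7.77262911e-05,
        1.49510522e-03,  7.29332936e-04]), 'tau': array([ 1.50336058e-03, -3.53014648e+01, -3.14218283e+01, -1.64107241e-04,
        7.95948756e-03, -3.20932891e-06]), 'tool_pos': array([0.15753175, 0.52648643, 0.23023395]), 'eef_rot': array([-2.56069654e-04,  1.44900317e-01,  9.89445739e-01, -9.81135672e-04]), 'wrist_force': array([-0.86687818,  0.4349594 , -0.58931693]), 'ft_torque': array([-0.0412703 ,  0.00525762, -0.00620951]), 'grasp_force': 0.0, 'gripper_width': 0.998875761890426}
```

View pics/top0.png

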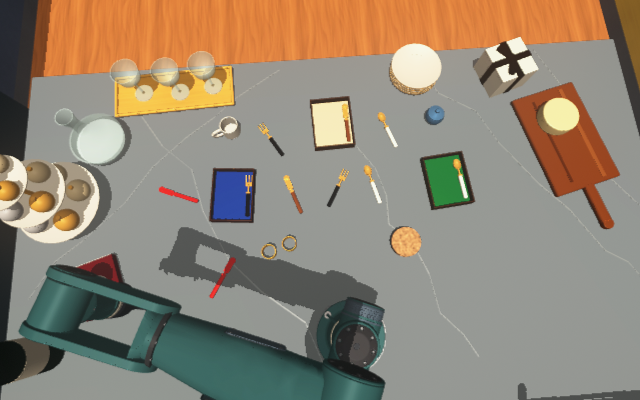

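View pics/scene0.png

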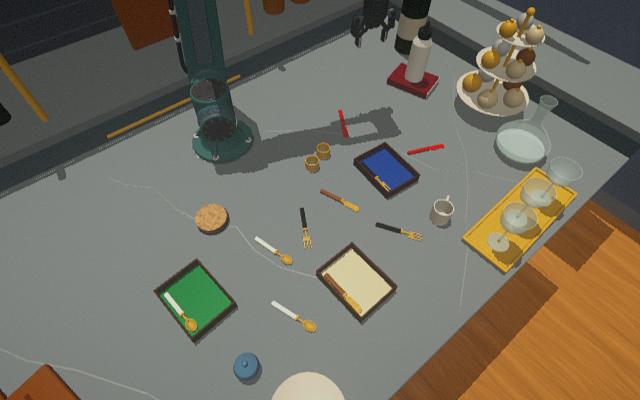

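The top view shows fork handles near (272,142) and (334,192), spoon handles near (390,134) and (374,189), and the spreader near (295,199). The blue tray is at (233,195), green at (447,180) and cream at (332,123). All stray heads point roughly +x. I'll fit poses by matching silhouettes in both views.

```bash
cat > h.py <<'E'
from rig import ctrl
import cv2, numpy as np, json
from scipy.optimize import minimize
from scipy.spatial.transform import Rotation as R
CI={n:ctrl.camera_info(n) for n in("top","scene")}
def proj(P,c):
    i=CI[c];T=np.linalg.inv(i["cam_to_world"]);p=P@T[:3,:3].T+T[:3,3];p=p@i["mtx"].T
    return p[:,:2]/p[:,2:]
def world(px,c,z):
    i=CI[c];M=i["cam_to_world"];d=M[:3,:3]@np.linalg.solve(i["mtx"],[px[0],px[1],1.]);o=M[:3,3]
    return o+d*(z-o[2])/d[2]
def box(x0,x1,w,z0,z1): return np.array([[x,y,z] for x in(x0,x1) for y in(-w/2,w/2) for z in(z0,z1)])
SH={"tray":[box(-.0875,.0875,.136,0,.032)],
 "fork":[box(-.04,.04,.013,0,.01),box(.04,.066,.005,.003,.006),box(.066,.1,.022,0,.004)],
 "spoon":[box(-.04,.04,.013,0,.01),box(.04,.062,.005,.003,.006),box(.062,.097,.022,0,.007)],
 "spreader":[box(-.04,.04,.013,0,.01),box(.04,.1,.018,0,.004)]}
S=4
def render(kind,p,c,z=0):
    m=np.zeros((400*S,640*S),np.uint8);a=R.from_euler("z",p[2]).as_matrix()
    for b in SH[kind]:
        q=proj(b@a.T+[p[0],p[1],z],c)
        cv2.fillConvexPoly(m,cv2.convexHull((((q+.5)*S-.5)).round().astype(np.int32)),1)
    return m
def fit(kind,masks,p0,z=0):
    M={c:cv2.resize(m.astype(np.uint8),None,fx=S,fy=S,interpolation=cv2.INTER_NEAREST) for c,m in masks.items()}
    def f(v):
        s=0
        for c in M:
            r=render(kind,v*[1,1,10],c,z);s+=1-(r&M[c]).sum()/max(1,(r|M[c]).sum())
        return s/len(M)
    x0=np.array(p0)/[1,1,10]
    best=None
    for d in(0,.03):
        r=minimize(f,x0+[0,0,d],method="Nelder-Mead",options=dict(initial_simplex=(x0+[0,0,d])+.008*np.array([[0,0,0],[1,0,0],[0,1,0],[0,0,1.5]]),xatol=1e-4,fatol=1e-4))
        if best is None or r.fun<best.fun:best=r
        x0=best.x
    return best.x*[1,1,10],1-best.fun
E
cat > m.py <<'E'
from h import *
for c in CI: ctrl.grab_frame(c)
q={"fork_a":"fork","spoon_a":"spoon","spreader":"spreader","fork_tray":"tray","spoon_tray":"tray","spreader_tray":"tray"}
D={}
for n,k in q.items():
    D[n]={c:[d for d in ctrl.trace(n,c) if d["score"]>.25] for c in CI}
    print(n)
    for c in CI:
        for d in D[n][c]: print("  ",c,np.round(d["at"]),round(d["score"],2),d["pixels"].sum(),np.round(world(d["at"],c,.005)[:2],3))
import pickle;pickle.dump(D,open("d.pkl","wb"))
E
python3 m.py
```

```text
fork_a
   top [274. 141.] 0.65 138 [0.639 0.207]
   top [340. 187.] 0.49 145 [ 0.464 -0.005]
   scene [302. 228.] 0.65 146 [ 0.464 -0.008]
   scene [396. 224.] 0.62 144 [0.629 0.223]
   scene [196. 296.] 0.47 3305 [ 0.451 -0.355]
spoon_a
   top [373. 186.] 0.72 145 [ 0.458 -0.116]
   top [387. 126.] 0.7 90 [ 0.666 -0.185]
   scene [295. 314.] 0.76 292 [ 0.657 -0.181]
   scene [276. 250.] 0.73 200 [ 0.475 -0.11 ]
spreader
   top [178. 192.] 0.61 214 [0.485 0.531]
   top [293. 191.] 0.51 201 [0.462 0.151]
   scene [343. 126.] 0.67 99 [0.219 0.374]
   scene [343. 198.] 0.56 179 [0.459 0.161]
fork_tray
   top [233. 196.] 0.57 2303 [0.46  0.348]
   top [434. 114.] 0.37 266 [ 0.697 -0.352]
   scene [387. 168.] 0.57 2017 [0.459 0.356]
spoon_tray
   top [445. 178.] 0.69 2252 [ 0.469 -0.357]
   scene [195. 294.] 0.84 3364 [ 0.447 -0.355]
   scene [387. 169.] 0.3 1953 [0.459 0.355]
spreader_tray
   top [331. 122.] 0.77 1982 [0.694 0.006]
   scene [358. 279.] 0.85 3086 [0.688 0.013]
```

```bash
cat > f.py <<'E'
from h import *
import pickle
D=pickle.load(open("d.pkl","rb"))
J=[("fork_a","fork_a","fork",(.62,.2),.6),("fork_b","fork_a","fork",(.45,0),-.3),("spoon_a","spoon_a","spoon",(.46,-.116),.1),
("spoon_b","spoon_a","spoon",(.64,-.18),.3),("spreader","spreader","spreader",(.45,.15),.3),
("fork_tray",)*2+("tray",(.46,.35),0.),("spoon_tray",)*2+("tray",(.46,-.357),.1),("spreader_tray",)*2+("tray",(.69,.006),.05)]
out={};vis={c:cv2.resize(ctrl.grab_frame(c)[:,:,::-1],None,fx=S,fy=S) for c in CI}
for n,src,k,xy,a in J:
    ms={c:min(D[src][c],key=lambda d:np.hypot(*(world(d["at"],c,.005)[:2]-xy)))["pixels"] for c in CI}
    for cs in (["top","scene"],["top"],["scene"]):
        p,s=fit(k,{c:ms[c] for c in cs},(*xy,a)); print(n,cs,p[:2].round(4),np.degrees(p[2]).round(1),round(s,2))
        if len(cs)==2:
            out[n]=list(p)
            for c in CI:
                cv2.drawContours(vis[c],cv2.findContours(render(k,p,c),0,1)[0],-1,(255,0,255),1)
json.dump(out,open("pose.json","w"))
cv2.imwrite("pics/v_top.png",cv2.resize(vis["top"][90*S:240*S,200*S:480*S],(800,429),interpolation=cv2.INTER_AREA))
cv2.imwrite("pics/v_sc.png",cv2.resize(vis["scene"][130*S:350*S,150*S:430*S],(760,597),interpolation=cv2.INTER_AREA))
E
python3 f.py
```

```text
fork_a ['top', 'scene'] [0.6191 0.1962] 32.0 0.6
fork_a ['top'] [0.6192 0.1967] 32.2 0.67
fork_a ['scene'] [0.6195 0.1952] 29.8 0.54
fork_b ['top', 'scene'] [0.4334 0.0198] -29.3 0.65
fork_b ['top'] [0.4326 0.0219] -30.1 0.68
fork_b ['scene'] [0.4343 0.0188] -29.9 0.65
spoon_a ['top', 'scene'] [ 0.4384 -0.1226] 14.3 0.71
spoon_a ['top'] [ 0.4388 -0.1219] 14.8 0.71
spoon_a ['scene'] [ 0.4379 -0.1237] 15.1 0.72
spoon_b ['top', 'scene'] [ 0.6287 -0.1957] 19.6 0.63
spoon_b ['top'] [ 0.6311 -0.1939] 17.6 0.47
spoon_b ['scene'] [ 0.629  -0.1953] 19.7 0.81
spreader ['top', 'scene'] [0.4242 0.141 ] 19.4 0.78
spreader ['top'] [0.4251 0.1422] 18.7 0.83
spreader ['scene'] [0.4255 0.1392] 19.5 0.72
fork_tray ['top', 'scene'] [0.4605 0.346 ] -5.3 0.93
fork_tray ['top'] [0.4604 0.3466] -5.4 0.93
fork_tray ['scene'] [0.4619 0.3443] -4.5 0.94
spoon_tray ['top', 'scene'] [ 0.4597 -0.3584] 5.2 0.9
spoon_tray ['top'] [ 0.4592 -0.3564] 4.9 0.91
spoon_tray ['scene'] [ 0.46   -0.3592] 5.4 0.9
spreader_tray ['top', 'scene'] [0.6876 0.0029] 2.1 0.89
spreader_tray ['top'] [0.6871 0.0043] 1.7 0.91
spreader_tray ['scene'] [0.6885 0.001 ] 1.1 0.89
```

View pics/v_top.png

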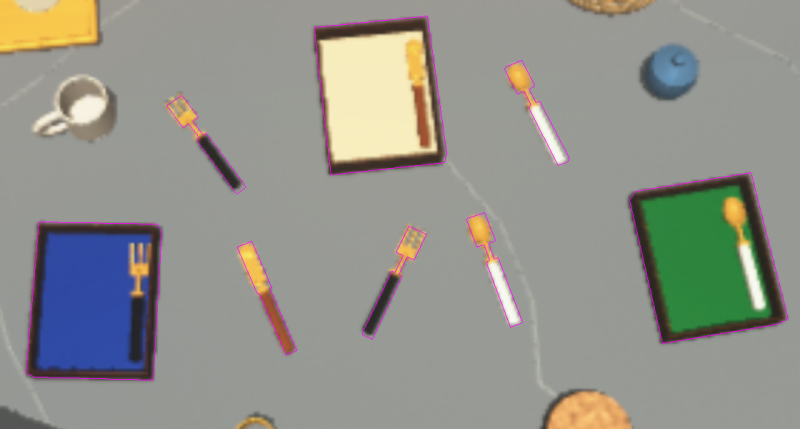

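View pics/v_sc.png

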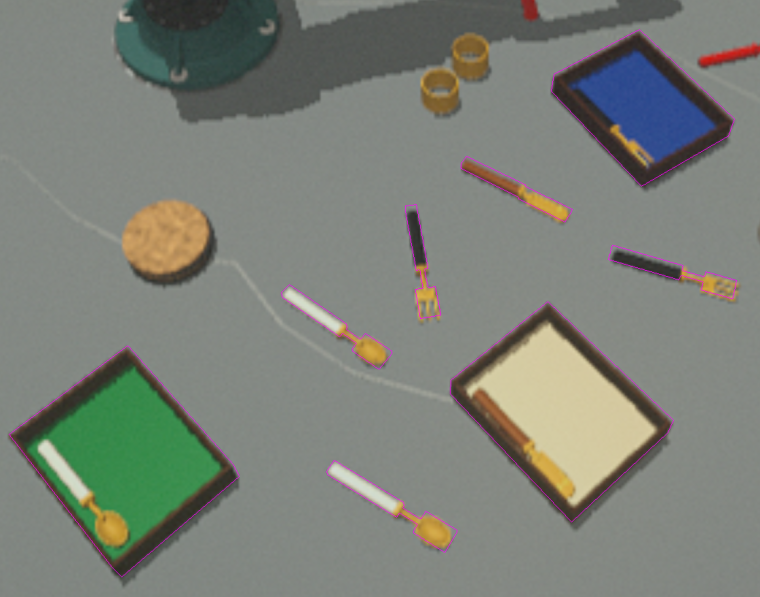

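```bash
cat > t.py <<'E'
# usage: t.py item|tray:slot_y z ... ; prints shift (m) and turn (deg) in the current tool frame
import sys
from h import *
P=json.load(open("pose.json"));s=ctrl.get_state()
w,x,y,z=s["eef_rot"];R0=R.from_quat([x,y,z,w])
print("t",round(s["time_s"],2),"tcp",s["tool_pos"].round(4),"grip",round(s["gripper_width"],3),round(s["grasp_force"],1),"q6",s["q"][5].round(2))
for a in sys.argv[1:]:
    n,zz=a.split(",")[:2];n,*sy=n.split(":");p=P[n];h=p[2]
    pos=np.array([p[0],p[1],float(zz)])
    if sy: pos[:2]+=R.from_euler("z",h).as_matrix()[:2,:2]@[-.03,float(sy[0])]
    Rt=R.from_matrix(np.array([[-np.cos(h),np.sin(h),0],[-np.sin(h),-np.cos(h),0],[0,0,1]])@np.diag([1,-1,-1]))
    print(a,R0.inv().apply(pos-s["tool_pos"]).round(4).tolist(),np.degrees((R0.inv()*Rt).as_rotvec()).round(1).tolist(),"world",pos.round(3))
E
python3 t.py fork_a,.06 fork_a,.004
```

```text
t 0.9 tcp [0.1577 0.5269 0.2314] grip 0.999 0.0 q6 -0.1
fork_a,.06 [-0.5369, -0.1846, 0.1714] [0.0, 0.0, -48.6] world [0.619 0.196 0.06 ]
fork_a,.004 [-0.5369, -0.1846, 0.2274] [0.0, 0.0, -48.6] world [0.619 0.196 0.004]
```

>>> play_rows --targets '[-0.537,-0.185,0.15,0,0,-48.6,-0.537,-0.185,0.15,0,0,-48.6,-0.537,-0.185,0.15,0,0,-48.6,-0.537,-0.185,0.15,0,0,-48.6,-0.537,-0.185,0.15,0,0,-48.6,-0.537,-0.185,0.15,0,0,-48.6,-0.537,-0.185,0.15,0,0,-48.6,-0.537,-0.185,0.15,0,0,-48.6,-0.537,-0.185,0.15,0,0,-48.6,-0.537,-0.185,0.15,0,0,-48.6,-0.537,-0.185,0.15,0,0,-48.6,-0.537,-0.185,0.15,0,0,-48.6]' --hand 0 --newtons 40

```text
time_s: 1.9
tool_pos: [0.5319, 0.2583, 0.1099]
eef_rot: [0.0, -0.275, 0.961, 0.0]
wrist_force: [1.1, 0.9, 1.0]
gripper_width: 0.5
grasp_force: 0.0
```

```bash
python3 t.py fork_a,.06 fork_a,.004
```

```text
t 1.9 tcp [0.5319 0.2583 0.1099] grip 0.5 0.0 q6 -1.77
fork_a,.06 [-0.0412, -0.0989, 0.0499] [0.0, 0.0, -0.0] world [0.619 0.196 0.06 ]
fork_a,.004 [-0.0411, -0.0989, 0.1059] [0.0, 0.0, -0.0] world [0.619 0.196 0.004]
```

>>> play_rows --targets '[-0.041,-0.099,0.05,0,0,0,-0.041,-0.099,0.05,0,0,0,-0.041,-0.099,0.05,0,0,0,-0.041,-0.099,0.05,0,0,0,-0.041,-0.099,0.05,0,0,0,-0.041,-0.099,0.05,0,0,0]'

```text
time_s: 2.4
tool_pos: [0.6173, 0.1977, 0.0602]
eef_rot: [-0.0, -0.275, 0.961, 0.0]
wrist_force: [-0.9, 0.3, 0.6]
gripper_width: 0.5
grasp_force: 0.0
```

```bash
python3 t.py fork_a,.06 fork_a,.004; python3 -c "
from h import *
cv2.imwrite('pics/a.png',cv2.resize(ctrl.grab_frame('scene')[140:340,260:500,::-1],(720,600)))"
```

```text
t 2.4 tcp [0.6173 0.1977 0.0602] grip 0.5 0.0 q6 -1.91
fork_a,.06 [-0.0007, -0.0022, 0.0002] [0.0, -0.0, -0.0] world [0.619 0.196 0.06 ]
fork_a,.004 [-0.0007, -0.0023, 0.0562] [0.0, -0.0, -0.0] world [0.619 0.196 0.004]
```

View pics/a.png

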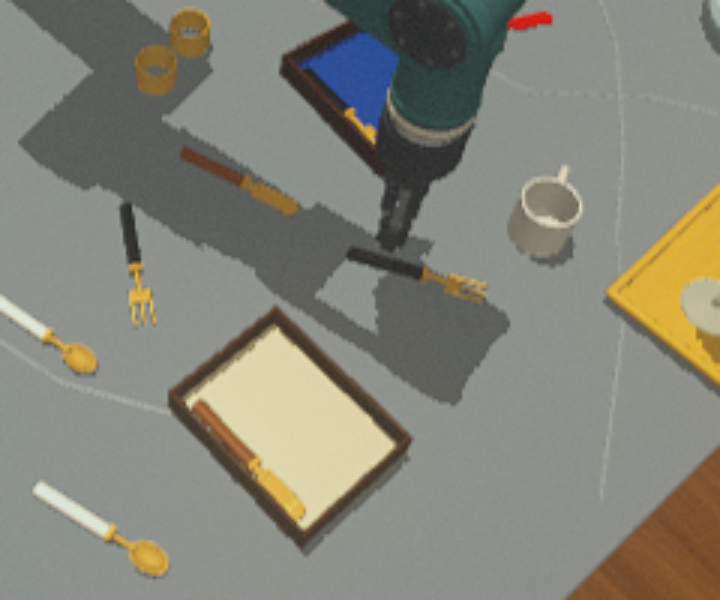

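The gripper is over the fork handle at (385,258) in the crop, with its fingers either side of it. I'll go down and grip.

>>> play_rows --targets '[0,-0.001,0.03,0,0,0,0,-0.001,0.045,0,0,0,0,-0.001,0.052,0,0,0,0,-0.001,0.056,0,0,0,0,-0.001,0.056,0,0,0,0,-0.001,0.056,0,0,0]'

```text
time_s: 2.95
tool_pos: [0.6186, 0.1973, 0.0058]
eef_rot: [0.001, -0.276, 0.961, -0.0]
wrist_force: [0.4, 0.1, 0.3]
gripper_width: 0.502
grasp_force: 0.0
```

>>> play_rows --targets '[0,0,0,0,0,0,0,0,0,0,0,0,0,0,0,0,0,0,0,0,0,0,0,0,0,0,0,0,0,0,0,0,0,0,0,0]' --hand -1

```text
time_s: 3.45
tool_pos: [0.6192, 0.1967, 0.0058]
eef_rot: [0.001, -0.275, 0.961, -0.0]
wrist_force: [-0.2, 0.2, 5.3]
gripper_width: 0.128
grasp_force: 39.5
```

```bash
python3 t.py fork_a,.004 fork_a,.1 fork_tray:.028,.1
```

```text
t 3.45 tcp [0.6192 0.1967 0.0058] grip 0.128 39.5 q6 -1.91
fork_a,.004 [0.0003, -0.0004, 0.0018] [-0.0, 0.2, -0.0] world [0.619 0.196 0.004]
fork_a,.1 [0.0001, -0.0005, -0.0942] [-0.0, 0.2, -0.0] world [0.619 0.196 0.1  ]
fork_tray:.028,.1 [0.0624, 0.2509, -0.0945] [0.0, 0.2, 37.3] world [0.433 0.377 0.1  ]
```

>>> play_rows --targets '[0,0,-0.02,0,0,0,0,0,-0.06,0,0,0,0,0,-0.094,0,0,0,0.06,0.25,-0.094,0,0,37.3,0.06,0.25,-0.094,0,0,37.3,0.06,0.25,-0.094,0,0,37.3,0.06,0.25,-0.094,0,0,37.3,0.06,0.25,-0.094,0,0,37.3,0.06,0.25,-0.094,0,0,37.3,0.062,0.251,-0.094,0,0,37.3,0.062,0.251,-0.094,0,0,37.3,0.062,0.251,-0.094,0,0,37.3]'

```text
time_s: 4.45
tool_pos: [0.4321, 0.3768, 0.0978]
eef_rot: [-0.0, 0.046, 0.999, -0.001]
wrist_force: [0.6, -0.1, -0.2]
gripper_width: 0.134
grasp_force: 39.1
```

```bash
python3 t.py fork_tray:.028,.03 fork_tray:.028,.0135; python3 -c "
from h import *
cv2.imwrite('pics/b.png',cv2.resize(ctrl.grab_frame('scene')[100:260,260:500,::-1],(720,480)))"
```

```text
t 4.45 tcp [0.4321 0.3768 0.0978] grip 0.134 39.1 q6 -0.86
fork_tray:.028,.03 [-0.0011, -0.0, 0.0678] [-0.1, 0.0, 0.1] world [0.433 0.377 0.03 ]
fork_tray:.028,.0135 [-0.0011, -0.0, 0.0843] [-0.1, 0.0, 0.1] world [0.433 0.377 0.014]
```

View pics/b.png

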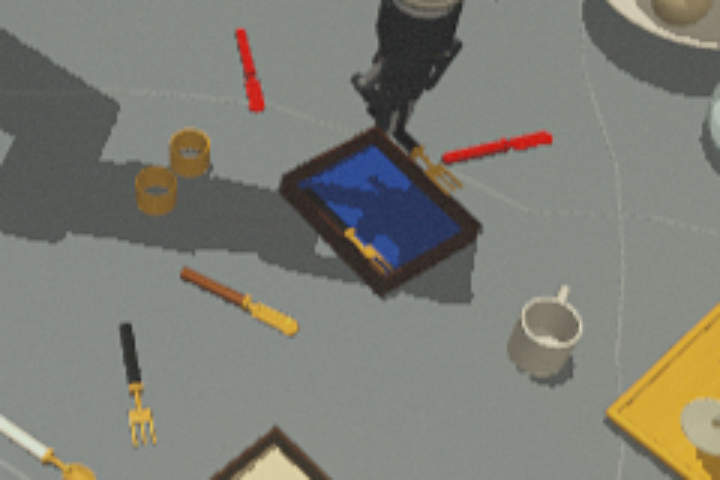

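The fork is held, parallel to the tray and above its free side (about (430,165) in the crop). I'll lower it.

>>> play_rows --targets '[-0.001,0,0.03,0,0,0,-0.001,0,0.055,0,0,0,-0.001,0,0.07,0,0,0,-0.001,0,0.078,0,0,0,-0.001,0,0.082,0,0,0,-0.001,0,0.084,0,0,0,-0.001,0,0.085,0,0,0,-0.001,0,0.085,0,0,0,-0.001,0,0.085,0,0,0]'

```text
time_s: 5.25
tool_pos: [0.4346, 0.3771, 0.0145]
eef_rot: [0.001, 0.047, 0.999, 0.001]
wrist_force: [0.7, 0.3, -1.1]
gripper_width: 0.13
grasp_force: 39.1
```

>>> play_rows --targets '[0,0,0.001,0,0,0,0,0,0.002,0,0,0,0,0,0.002,0,0,0,0,0,0.002,0,0,0]'

```text
time_s: 5.58
tool_pos: [0.4344, 0.3772, 0.0128]
eef_rot: [0.001, 0.047, 0.999, 0.001]
wrist_force: [-0.5, -1.0, 6.6]
gripper_width: 0.132
grasp_force: 39.8
```

>>> play_rows --targets '[0,0,0,0,0,0,0,0,0,0,0,0,0,0,0,0,0,0,0,0,0,0,0,0,0,0,-0.01,0,0,0,0,0,-0.04,0,0,0,0,0,-0.08,0,0,0,0,0,-0.1,0,0,0,0,0,-0.1,0,0,0]' --hand -0.44

```text
time_s: 6.33
tool_pos: [0.437, 0.3791, 0.1191]
eef_rot: [0.005, 0.047, 0.999, 0.004]
wrist_force: [0.8, 0.9, 0.9]
gripper_width: 0.282
grasp_force: 0.0
```

```bash
python3 t.py fork_b,.11 fork_b,.06 fork_b,.005
```

```text
t 6.33 tcp [0.437  0.3791 0.1191] grip 0.282 0.0 q6 -0.86
fork_b,.11 [-0.0299, -0.3581, 0.0063] [0.6, 0.5, 24.0] world [0.433 0.02  0.11 ]
fork_b,.06 [-0.0293, -0.3585, 0.0563] [0.6, 0.5, 24.0] world [0.433 0.02  0.06 ]
fork_b,.005 [-0.0288, -0.359, 0.1113] [0.6, 0.5, 24.0] world [0.433 0.02  0.005]
```

>>> play_rows --targets '[-0.03,-0.358,0.006,0.6,0.5,24,-0.03,-0.358,0.006,0.6,0.5,24,-0.03,-0.358,0.006,0.6,0.5,24,-0.03,-0.358,0.006,0.6,0.5,24,-0.03,-0.358,0.006,0.6,0.5,24,-0.03,-0.358,0.006,0.6,0.5,24,-0.03,-0.358,0.006,0.6,0.5,24,-0.03,-0.358,0.006,0.6,0.5,24,-0.03,-0.358,0.006,0.6,0.5,24,-0.029,-0.358,0.04,0.6,0.5,24,-0.029,-0.358,0.056,0.6,0.5,24,-0.029,-0.358,0.056,0.6,0.5,24]' --hand 0

```text
time_s: 7.33
tool_pos: [0.4253, 0.0171, 0.0511]
eef_rot: [-0.009, 0.254, 0.967, -0.006]
wrist_force: [-0.5, -0.6, -0.3]
gripper_width: 0.507
grasp_force: 0.0
```

>>> play_rows --targets '[0,0,0,0,0,0,0,0,0,0,0,0,0,0,0,0,0,0]'

```text
time_s: 7.58
tool_pos: [0.4304, 0.0178, 0.0568]
eef_rot: [-0.003, 0.253, 0.967, -0.005]
wrist_force: [-0.2, 0.4, 0.1]
gripper_width: 0.5
grasp_force: 0.0
```

```bash
python3 t.py fork_b,.005
```

```text
t 7.58 tcp [0.4304 0.0178 0.0568] grip 0.5 0.0 q6 -1.14
fork_b,.005 [-0.0018, 0.0038, 0.0517] [-0.6, -0.2, 0.0] world [0.433 0.02  0.005]
```

>>> play_rows --targets '[-0.001,0.002,0.02,-0.3,0,0,-0.001,0.002,0.035,-0.3,0,0,-0.001,0.002,0.044,-0.3,0,0,-0.001,0.002,0.049,-0.3,0,0,-0.001,0.002,0.051,-0.3,0,0,-0.001,0.002,0.051,-0.3,0,0,-0.001,0.002,0.051,-0.3,0,0]'

```text
time_s: 8.17
tool_pos: [0.4312, 0.0184, 0.005]
eef_rot: [-0.003, 0.253, 0.967, -0.002]
wrist_force: [0.7, -0.2, -0.0]
gripper_width: 0.504
grasp_force: 0.0
```

```bash
python3 t.py fork_b,.005
```

```text
t 8.17 tcp [0.4312 0.0184 0.005 ] grip 0.504 0.0 q6 -1.14
fork_b,.005 [-0.0013, 0.0023, -0.0] [-0.3, -0.3, -0.0] world [0.433 0.02  0.005]
```

>>> play_rows --targets '[-0.001,0.002,0,-0.2,-0.2,0,-0.001,0.002,0,-0.2,-0.2,0,-0.001,0.002,0,-0.2,-0.2,0]'

```text
time_s: 8.42
tool_pos: [0.4327, 0.0197, 0.0047]
eef_rot: [-0.001, 0.253, 0.967, -0.001]
wrist_force: [0.3, 0.2, -0.1]
gripper_width: 0.5
grasp_force: 0.0
```

>>> play_rows --targets '[0,0,0,0,0,0,0,0,0,0,0,0,0,0,0,0,0,0,0,0,0,0,0,0,0,0,0,0,0,0,0,0,0,0,0,0]' --hand -1

```text
time_s: 8.92
tool_pos: [0.4325, 0.0196, 0.0044]
eef_rot: [-0.002, 0.253, 0.967, -0.001]
wrist_force: [-0.7, 0.4, 2.3]
gripper_width: 0.131
grasp_force: 40.6
```

```bash
python3 t.py fork_b,.12 fork_tray:-.012,.12
```

```text
t 8.92 tcp [0.4325 0.0196 0.0044] grip 0.131 40.6 q6 -1.14
fork_b,.12 [-0.0004, 0.0003, -0.1156] [-0.2, -0.1, -0.0] world [0.433 0.02  0.12 ]
fork_tray:-.012,.12 [0.1584, 0.2746, -0.116] [-0.1, -0.2, -24.0] world [0.43  0.337 0.12 ]
```

>>> play_rows --targets '[0,0,-0.02,0,0,0,0,0,-0.06,0,0,0,0,0,-0.1,0,0,0,0.158,0.274,-0.116,-0.1,-0.2,-24,0.158,0.274,-0.116,-0.1,-0.2,-24,0.158,0.274,-0.116,-0.1,-0.2,-24,0.158,0.274,-0.116,-0.1,-0.2,-24,0.158,0.274,-0.116,-0.1,-0.2,-24,0.158,0.274,-0.116,-0.1,-0.2,-24,0.158,0.274,-0.116,-0.1,-0.2,-24,0.158,0.274,-0.116,-0.1,-0.2,-24,0.158,0.274,-0.116,-0.1,-0.2,-24]'

```text
time_s: 9.92
tool_pos: [0.4285, 0.3408, 0.1193]
eef_rot: [-0.0, 0.044, 0.999, 0.001]
wrist_force: [0.4, 0.2, 0.0]
gripper_width: 0.135
grasp_force: 40.3
```

>>> play_rows --targets '[0,0,0,0,0,0,0,0,0,0,0,0,0,0,0,0,0,0,0,0,0,0,0,0]'

```text
time_s: 10.25
tool_pos: [0.4295, 0.3347, 0.1195]
eef_rot: [-0.0, 0.048, 0.999, -0.001]
wrist_force: [0.3, -0.7, -0.3]
gripper_width: 0.131
grasp_force: 40.3
```

```bash
python3 t.py fork_tray:-.012,.0114
```

```text
t 10.25 tcp [0.4295 0.3347 0.1195] grip 0.131 40.3 q6 -0.92
fork_tray:-.012,.0114 [0.0001, 0.0022, 0.1081] [-0.1, -0.0, -0.1] world [0.43  0.337 0.011]
```

>>> play_rows --targets '[0,0.002,0.035,0,0,0,0,0.002,0.065,0,0,0,0,0.002,0.085,0,0,0,0,0.002,0.096,0,0,0,0,0.002,0.102,0,0,0,0,0.002,0.105,0,0,0,0,0.002,0.106,0,0,0,0,0.002,0.106,0,0,0,0,0.002,0.106,0,0,0]'

```text
time_s: 11.0
tool_pos: [0.4306, 0.3386, 0.0153]
eef_rot: [0.001, 0.047, 0.999, 0.0]
wrist_force: [-0.0, 0.0, -0.8]
gripper_width: 0.13
grasp_force: 40.3
```

```bash
python3 t.py fork_tray:-.012,.0114
```

```text
t 11.0 tcp [0.4306 0.3386 0.0153] grip 0.13 40.3 q6 -0.91
fork_tray:-.012,.0114 [0.0009, -0.0019, 0.0039] [0.1, 0.1, -0.0] world [0.43  0.337 0.011]
```

>>> play_rows --targets '[0,-0.001,0.001,0,0,0,0,-0.001,0.002,0,0,0,0,-0.001,0.003,0,0,0,0,-0.001,0.004,0,0,0,0,-0.001,0.004,0,0,0]'

```text
time_s: 11.42
tool_pos: [0.4298, 0.3372, 0.0114]
eef_rot: [0.0, 0.047, 0.999, -0.0]
wrist_force: [-1.4, -1.0, 6.9]
gripper_width: 0.135
grasp_force: 41.1
```

>>> play_rows --targets '[0,0,0,0,0,0,0,0,0,0,0,0,0,0,0,0,0,0,0,0,0,0,0,0,0,0,-0.01,0,0,0,0,0,-0.04,0,0,0,0,0,-0.08,0,0,0,0,0,-0.11,0,0,0,0,0,-0.11,0,0,0,0,0,-0.11,0,0,0]' --hand -0.44

```text
time_s: 12.25
tool_pos: [0.4312, 0.3382, 0.1235]
eef_rot: [0.003, 0.047, 0.999, 0.002]
wrist_force: [-0.2, 0.9, -0.5]
gripper_width: 0.281
grasp_force: 0.0
```

```bash
python3 t.py spoon_a,.12 spoon_a,.06
```

```text
t 12.25 tcp [0.4312 0.3382 0.1235] grip 0.281 0.0 q6 -0.92
spoon_a,.12 [-0.0502, -0.458, 0.0022] [0.1, 0.3, -19.7] world [ 0.438 -0.123  0.12 ]
spoon_a,.06 [-0.0499, -0.4583, 0.0622] [0.1, 0.3, -19.7] world [ 0.438 -0.123  0.06 ]
```

>>> play_rows --targets '[-0.05,-0.458,0.002,0.1,0.3,-19.7,-0.05,-0.458,0.002,0.1,0.3,-19.7,-0.05,-0.458,0.002,0.1,0.3,-19.7,-0.05,-0.458,0.002,0.1,0.3,-19.7,-0.05,-0.458,0.002,0.1,0.3,-19.7,-0.05,-0.458,0.002,0.1,0.3,-19.7,-0.05,-0.458,0.002,0.1,0.3,-19.7,-0.05,-0.458,0.002,0.1,0.3,-19.7,-0.05,-0.458,0.002,0.1,0.3,-19.7,-0.05,-0.458,0.002,0.1,0.3,-19.7,-0.05,-0.458,0.03,0.1,0.3,-19.7,-0.05,-0.458,0.06,0.1,0.3,-19.7]' --hand 0

```text
time_s: 13.25
tool_pos: [0.4394, -0.1294, 0.0633]
eef_rot: [0.001, -0.123, 0.992, -0.005]
wrist_force: [1.8, -0.3, 0.2]
gripper_width: 0.504
grasp_force: 0.0
```

>>> play_rows --targets '[0,0,0,0,0,0,0,0,0,0,0,0,0,0,0,0,0,0,0,0,0,0,0,0]'

```text
time_s: 13.58
tool_pos: [0.4374, -0.1229, 0.0615]
eef_rot: [-0.002, -0.126, 0.992, -0.001]
wrist_force: [0.7, 0.4, -0.7]
gripper_width: 0.495
grasp_force: 0.0
```

```bash
python3 t.py spoon_a,.005; python3 -c "
from h import *
cv2.imwrite('pics/c.png',cv2.resize(ctrl.grab_frame('top')[90:240,190:490,::-1],(800,400)))"
```

```text
t 13.58 tcp [ 0.4374 -0.1229  0.0615] grip 0.495 0.0 q6 -2.22
spoon_a,.005 [-0.0012, 0.0002, 0.0565] [-0.1, -0.2, 0.1] world [ 0.438 -0.123  0.005]
```

View pics/c.png

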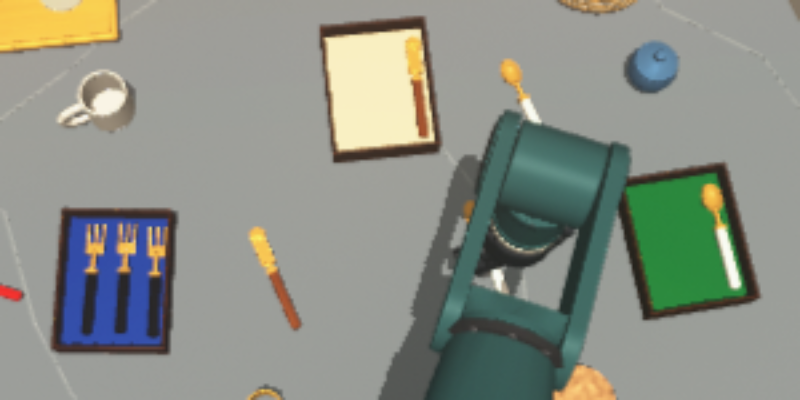

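The three forks at (93,280), (124,280) and (156,280) in the crop lie parallel and side by side in the blue tray, and the gripper is over spoon_a. Next, the spoon.

>>> play_rows --targets '[-0.001,0,0.02,0,0,0,-0.001,0,0.036,0,0,0,-0.001,0,0.047,0,0,0,-0.001,0,0.053,0,0,0,-0.001,0,0.055,0,0,0,-0.001,0,0.056,0,0,0,-0.001,0,0.056,0,0,0,-0.001,0,0.056,0,0,0]'

```text
time_s: 14.3
tool_pos: [0.4378, -0.1238, 0.005]
eef_rot: [-0.002, -0.125, 0.992, -0.002]
wrist_force: [-0.9, 0.2, 1.0]
gripper_width: 0.497
grasp_force: 0.0
```

>>> play_rows --targets '[0,0,0,0,0,0,0,0,0,0,0,0,0,0,0,0,0,0,0,0,0,0,0,0,0,0,0,0,0,0,0,0,0,0,0,0]' --hand -1

```text
time_s: 14.8
tool_pos: [0.4376, -0.1238, 0.0047]
eef_rot: [-0.002, -0.125, 0.992, -0.001]
wrist_force: [-0.0, -0.3, 4.6]
gripper_width: 0.131
grasp_force: 40.5
```

```bash
python3 t.py spoon_a,.12 spoon_tray:.028,.12
```

```text
t 14.8 tcp [ 0.4376 -0.1238  0.0047] grip 0.131 40.5 q6 -2.22
spoon_a,.12 [-0.0005, 0.0008, -0.1153] [-0.1, -0.3, -0.0] world [ 0.438 -0.123  0.12 ]
spoon_tray:.028,.12 [0.0624, -0.2006, -0.1145] [-0.2, -0.3, 9.1] world [ 0.427 -0.333  0.12 ]
```

>>> play_rows --targets '[0,0,-0.02,0,0,0,0,0,-0.06,0,0,0,0,0,-0.1,0,0,0,0.062,-0.2,-0.115,-0.1,-0.2,9.1,0.062,-0.2,-0.115,-0.1,-0.2,9.1,0.062,-0.2,-0.115,-0.1,-0.2,9.1,0.062,-0.2,-0.115,-0.1,-0.2,9.1,0.062,-0.2,-0.115,-0.1,-0.2,9.1,0.062,-0.2,-0.115,-0.1,-0.2,9.1,0.062,-0.2,-0.115,-0.1,-0.2,9.1,0.062,-0.2,-0.115,-0.1,-0.2,9.1,0.062,-0.2,-0.115,-0.1,-0.2,9.1]'

```text
time_s: 15.8
tool_pos: [0.427, -0.3309, 0.1189]
eef_rot: [-0.002, -0.046, 0.999, 0.001]
wrist_force: [0.2, 0.2, -0.6]
gripper_width: 0.133
grasp_force: 40.0
```

```bash
python3 t.py spoon_tray:.028,.0117
```

```text
t 15.8 tcp [ 0.427  -0.3309  0.1189] grip 0.133 40.0 q6 -2.43
spoon_tray:.028,.0117 [-0.0004, -0.0025, 0.1072] [0.1, -0.2, 0.1] world [ 0.427 -0.333  0.012]
```

>>> play_rows --targets '[0,-0.002,0.035,0,-0.1,0,0,-0.002,0.065,0,-0.1,0,0,-0.002,0.085,0,-0.1,0,0,-0.002,0.096,0,-0.1,0,0,-0.002,0.102,0,-0.1,0,0,-0.002,0.104,0,-0.1,0,0,-0.002,0.104,0,-0.1,0,0,-0.002,0.104,0,-0.1,0,0,-0.002,0.104,0,-0.1,0]'

```text
time_s: 16.55
tool_pos: [0.4281, -0.3352, 0.0175]
eef_rot: [0.001, -0.046, 0.999, -0.001]
wrist_force: [-0.2, -0.4, -0.5]
gripper_width: 0.129
grasp_force: 40.0
```

```bash
python3 t.py spoon_tray:.028,.0117
```

```text
t 16.55 tcp [ 0.4281 -0.3352  0.0175] grip 0.129 40.0 q6 -2.43
spoon_tray:.028,.0117 [0.0006, 0.0021, 0.0058] [-0.2, 0.1, 0.0] world [ 0.427 -0.333  0.012]
```

>>> play_rows --targets '[0,0.002,0.002,0,0,0,0,0.002,0.003,0,0,0,0,0.002,0.004,0,0,0,0,0.002,0.005,0,0,0,0,0.002,0.006,0,0,0,0,0.002,0.006,0,0,0]'

```text
time_s: 17.05
tool_pos: [0.4271, -0.3325, 0.0117]
eef_rot: [-0.0, -0.046, 0.999, -0.0]
wrist_force: [-2.7, 2.7, 10.4]
gripper_width: 0.133
grasp_force: 41.2
```

>>> play_rows --targets '[0,0,0,0,0,0,0,0,0,0,0,0,0,0,0,0,0,0,0,0,0,0,0,0,0,0,-0.01,0,0,0,0,0,-0.04,0,0,0,0,0,-0.08,0,0,0,0,0,-0.11,0,0,0,0,0,-0.11,0,0,0,0,0,-0.11,0,0,0]' --hand -0.44

```text
time_s: 17.88
tool_pos: [0.4284, -0.3338, 0.1235]
eef_rot: [0.002, -0.046, 0.999, -0.003]
wrist_force: [0.5, 0.3, -1.3]
gripper_width: 0.282
grasp_force: 0.0
```

```bash
python3 t.py spoon_b,.12 spoon_b,.06
```

```text
t 17.88 tcp [ 0.4284 -0.3338  0.1235] grip 0.282 0.0 q6 -2.43
spoon_b,.12 [-0.212, 0.1192, 0.0037] [-0.4, 0.2, -14.4] world [ 0.629 -0.196  0.12 ]
spoon_b,.06 [-0.2118, 0.1195, 0.0637] [-0.4, 0.2, -14.4] world [ 0.629 -0.196  0.06 ]
```

>>> play_rows --targets '[-0.212,0.119,0.004,0,0,0,-0.212,0.119,0.004,0,0,0,-0.212,0.119,0.004,0,0,0,-0.212,0.119,0.004,0,0,0,-0.212,0.119,0.004,0,0,-6,-0.212,0.119,0.004,0,0,-12,-0.212,0.119,0.004,-0.3,0.1,-14.4,-0.212,0.119,0.03,-0.3,0.1,-14.4,-0.212,0.119,0.05,-0.3,0.1,-14.4,-0.212,0.119,0.063,-0.3,0.1,-14.4,-0.212,0.119,0.063,-0.3,0.1,-14.4,-0.212,0.119,0.063,-0.3,0.1,-14.4]' --hand 0

```text
time_s: 18.88
tool_pos: [0.626, -0.1942, 0.0547]
eef_rot: [-0.003, -0.17, 0.985, 0.003]
wrist_force: [-0.4, -0.1, 1.0]
gripper_width: 0.5
grasp_force: 0.0
```

```bash
python3 t.py spoon_b,.005
```

```text
t 18.88 tcp [ 0.626  -0.1942  0.0547] grip 0.5 0.0 q6 -2.3
spoon_b,.005 [-0.0022, -0.0027, 0.0496] [0.5, -0.3, -0.0] world [ 0.629 -0.196  0.005]
```

>>> play_rows --targets '[-0.001,-0.001,0.015,0.2,-0.1,0,-0.001,-0.001,0.03,0.2,-0.1,0,-0.001,-0.001,0.04,0.2,-0.1,0,-0.001,-0.001,0.045,0.2,-0.1,0,-0.001,-0.001,0.047,0.2,-0.1,0,-0.001,-0.001,0.047,0.2,-0.1,0,-0.001,-0.001,0.047,0.2,-0.1,0,-0.001,-0.001,0.047,0.2,-0.1,0]'

```text
time_s: 19.55
tool_pos: [0.6291, -0.1952, 0.0108]
eef_rot: [0.001, -0.171, 0.985, 0.0]
wrist_force: [1.0, 1.4, -0.3]
gripper_width: 0.499
grasp_force: 0.0
```

```bash
python3 t.py spoon_b,.005
```

```text
t 19.55 tcp [ 0.6291 -0.1952  0.0108] grip 0.499 0.0 q6 -2.3
spoon_b,.005 [0.0005, -0.0003, 0.0058] [0.0, 0.1, -0.0] world [ 0.629 -0.196  0.005]
```

>>> play_rows --targets '[0,0,0.004,0,0,0,0,0,0.006,0,0,0,0,0,0.006,0,0,0,0,0,0.006,0,0,0]'

```text
time_s: 19.88
tool_pos: [0.6281, -0.1948, 0.0033]
eef_rot: [-0.0, -0.171, 0.985, 0.001]
wrist_force: [-0.2, 0.2, 0.4]
gripper_width: 0.504
grasp_force: 0.0
```

>>> play_rows --targets '[0,0,0,0,0,0,0,0,0,0,0,0,0,0,0,0,0,0,0,0,0,0,0,0,0,0,0,0,0,0,0,0,0,0,0,0]' --hand -1

```text
time_s: 20.38
tool_pos: [0.6286, -0.195, 0.0039]
eef_rot: [0.0, -0.171, 0.985, 0.001]
wrist_force: [-0.1, 0.3, 1.6]
gripper_width: 0.129
grasp_force: 41.2
```

```bash
python3 t.py spoon_b,.12 spoon_tray:-.012,.12
```

```text
t 20.38 tcp [ 0.6286 -0.195   0.0039] grip 0.129 41.2 q6 -2.3
spoon_b,.12 [0.0001, -0.0006, -0.1161] [0.1, 0.0, -0.0] world [ 0.629 -0.196  0.12 ]
spoon_tray:-.012,.12 [0.2459, -0.1012, -0.1164] [0.1, 0.0, 14.4] world [ 0.431 -0.373  0.12 ]
```

>>> play_rows --targets '[0,0,-0.02,0,0,0,0,0,-0.06,0,0,7,0,0,-0.1,0,0,14.4,0.246,-0.101,-0.116,0.1,0,14.4,0.246,-0.101,-0.116,0.1,0,14.4,0.246,-0.101,-0.116,0.1,0,14.4,0.246,-0.101,-0.116,0.1,0,14.4,0.246,-0.101,-0.116,0.1,0,14.4,0.246,-0.101,-0.116,0.1,0,14.4,0.246,-0.101,-0.116,0.1,0,14.4,0.246,-0.101,-0.116,0.1,0,14.4,0.246,-0.101,-0.116,0.1,0,14.4]'

```text
time_s: 21.38
tool_pos: [0.43, -0.3734, 0.1193]
eef_rot: [0.0, -0.044, 0.999, 0.0]
wrist_force: [-0.3, 0.3, -0.6]
gripper_width: 0.133
grasp_force: 41.0
```

```bash
python3 t.py spoon_tray:-.012,.0109
```

```text
t 21.38 tcp [ 0.43   -0.3734  0.1193] grip 0.133 41.0 q6 -2.47
spoon_tray:-.012,.0109 [-0.0009, 0.0002, 0.1084] [0.0, 0.0, -0.1] world [ 0.431 -0.373  0.011]
```

>>> play_rows --targets '[0,0,0.035,0,0,0,0,0,0.065,0,0,0,0,0,0.085,0,0,0,0,0,0.096,0,0,0,0,0,0.102,0,0,0,0,0,0.104,0,0,0,0,0,0.104,0,0,0,0,0,0.104,0,0,0,0,0,0.104,0,0,0]'

```text
time_s: 22.13
tool_pos: [0.4317, -0.3738, 0.0172]
eef_rot: [0.001, -0.046, 0.999, -0.001]
wrist_force: [0.5, -0.1, -0.9]
gripper_width: 0.133
grasp_force: 41.0
```

```bash
python3 t.py spoon_tray:-.012,.0109
```

```text
t 22.13 tcp [ 0.4317 -0.3738  0.0172] grip 0.133 41.0 q6 -2.48
spoon_tray:-.012,.0109 [0.0007, 0.0008, 0.0063] [-0.2, 0.1, 0.1] world [ 0.431 -0.373  0.011]
```

>>> play_rows --targets '[0,0.001,0.002,0,0,0,0,0.001,0.003,0,0,0,0,0.001,0.004,0,0,0,0,0.001,0.005,0,0,0,0,0.001,0.006,0,0,0,0,0.001,0.006,0,0,0]'

```text
time_s: 22.63
tool_pos: [0.4306, -0.372, 0.0108]
eef_rot: [0.0, -0.046, 0.999, -0.0]
wrist_force: [-2.8, 2.6, 6.6]
gripper_width: 0.134
grasp_force: 41.8
```

>>> play_rows --targets '[0,0,0,0,0,0,0,0,0,0,0,0,0,0,0,0,0,0,0,0,0,0,0,0,0,0,-0.01,0,0,0,0,0,-0.04,0,0,0,0,0,-0.08,0,0,0,0,0,-0.11,0,0,0,0,0,-0.11,0,0,0,0,0,-0.11,0,0,0]' --hand -0.44

```text
time_s: 23.47
tool_pos: [0.432, -0.3734, 0.1233]
eef_rot: [0.002, -0.046, 0.999, -0.003]
wrist_force: [0.1, 0.5, -0.6]
gripper_width: 0.278
grasp_force: 0.0
```

```bash
python3 t.py spreader,.12 spreader,.06
```

```text
t 23.47 tcp [ 0.432  -0.3734  0.1233] grip 0.278 0.0 q6 -2.47
spreader,.12 [-0.0393, 0.5129, 0.0005] [-0.4, 0.2, -14.1] world [0.424 0.141 0.12 ]
spreader,.06 [-0.039, 0.5133, 0.0605] [-0.4, 0.2, -14.1] world [0.424 0.141 0.06 ]
```

Delaying the turn here so joint 6 stays in range.

>>> play_rows --targets '[-0.039,0.513,0,0,0,0,-0.039,0.513,0,0,0,0,-0.039,0.513,0,0,0,0,-0.039,0.513,0,0,0,0,-0.039,0.513,0,0,0,0,-0.039,0.513,0,0,0,-5,-0.039,0.513,0,0,0,-10,-0.039,0.513,0,-0.3,0.1,-14.1,-0.039,0.513,0,-0.3,0.1,-14.1,-0.039,0.513,0,-0.3,0.1,-14.1,-0.039,0.513,0,-0.3,0.1,-14.1,-0.039,0.513,0,-0.3,0.1,-14.1]' --hand 0

```text
time_s: 24.47
tool_pos: [0.4212, 0.1299, 0.1181]
eef_rot: [-0.002, -0.168, 0.986, 0.002]
wrist_force: [1.0, -0.7, 0.0]
gripper_width: 0.504
grasp_force: 0.0
```

>>> play_rows --targets '[0,0,0.001,0,0,0,0,0,0.001,0,0,0,0,0,0.001,0,0,0,0,0,0.001,0,0,0]'

```text
time_s: 24.8
tool_pos: [0.4224, 0.1268, 0.1175]
eef_rot: [-0.002, -0.167, 0.986, 0.002]
wrist_force: [-0.9, 0.1, -0.0]
gripper_width: 0.499
grasp_force: 0.0
```

```bash
python3 t.py spreader,.05 spreader,.005
```

```text
t 24.8 tcp [0.4224 0.1268 0.1175] grip 0.499 0.0 q6 -1.75
spreader,.05 [-0.0066, 0.0125, 0.0676] [0.3, -0.2, -0.1] world [0.424 0.141 0.05 ]
spreader,.005 [-0.0067, 0.0123, 0.1126] [0.3, -0.2, -0.1] world [0.424 0.141 0.005]
```

>>> play_rows --targets '[-0.006,0.012,0.03,0.1,-0.1,0,-0.006,0.012,0.065,0.1,-0.1,0,-0.006,0.012,0.085,0.1,-0.1,0,-0.006,0.012,0.098,0.1,-0.1,0,-0.006,0.012,0.104,0.1,-0.1,0,-0.006,0.012,0.106,0.1,-0.1,0,-0.006,0.012,0.106,0.1,-0.1,0,-0.006,0.012,0.106,0.1,-0.1,0,-0.006,0.012,0.106,0.1,-0.1,0]'

```text
time_s: 25.55
tool_pos: [0.4254, 0.1417, 0.0138]
eef_rot: [0.001, -0.168, 0.986, 0.002]
wrist_force: [0.6, 0.4, 0.7]
gripper_width: 0.503
grasp_force: 0.0
```

```bash
python3 t.py spreader,.005
```

```text
t 25.55 tcp [0.4254 0.1417 0.0138] grip 0.503 0.0 q6 -1.72
spreader,.005 [0.0014, -0.0003, 0.0088] [0.2, 0.2, -0.1] world [0.424 0.141 0.005]
```

>>> play_rows --targets '[0.001,0,0.005,0.1,0.1,0,0.001,0,0.007,0.1,0.1,0,0.001,0,0.008,0.1,0.1,0,0.001,0,0.008,0.1,0.1,0,0.001,0,0.008,0.1,0.1,0]'

```text
time_s: 25.97
tool_pos: [0.4231, 0.1416, 0.0043]
eef_rot: [-0.001, -0.168, 0.986, 0.001]
wrist_force: [-0.9, 0.4, -0.0]
gripper_width: 0.501
grasp_force: 0.0
```

>>> play_rows --targets '[0,0,0,0,0,0,0,0,0,0,0,0,0,0,0,0,0,0,0,0,0,0,0,0,0,0,0,0,0,0,0,0,0,0,0,0]' --hand -1

```text
time_s: 26.47
tool_pos: [0.4235, 0.1416, 0.0047]
eef_rot: [-0.0, -0.168, 0.986, 0.001]
wrist_force: [-0.5, 0.0, 1.3]
gripper_width: 0.129
grasp_force: 40.3
```

```bash
python3 t.py spreader,.12 spreader_tray:.01,.12
```

```text
t 26.47 tcp [0.4235 0.1416 0.0047] grip 0.129 40.3 q6 -1.71
spreader,.12 [-0.0004, -0.0006, -0.1153] [0.1, -0.0, -0.0] world [0.424 0.141 0.12 ]
spreader_tray:.01,.12 [-0.1775, -0.1997, -0.1158] [0.1, -0.0, 17.2] world [0.657 0.012 0.12 ]
```

>>> play_rows --targets '[0,0,-0.02,0,0,0,0,0,-0.06,0,0,0,0,0,-0.1,0,0,0,-0.177,-0.2,-0.116,0.1,0,17.2,-0.177,-0.2,-0.116,0.1,0,17.2,-0.177,-0.2,-0.116,0.1,0,17.2,-0.177,-0.2,-0.116,0.1,0,17.2,-0.177,-0.2,-0.116,0.1,0,17.2,-0.177,-0.2,-0.116,0.1,0,17.2,-0.177,-0.2,-0.116,0.1,0,17.2,-0.177,-0.2,-0.116,0.1,0,17.2,-0.177,-0.2,-0.116,0.1,0,17.2]'

```text
time_s: 27.47
tool_pos: [0.6566, 0.0107, 0.1184]
eef_rot: [-0.002, -0.018, 1.0, 0.0]
wrist_force: [-0.7, 0.4, -0.2]
gripper_width: 0.136
grasp_force: 40.1
```

>>> play_rows --targets '[0,0,0,0,0,0,0,0,0,0,0,0,0,0,0,0,0,0,0,0,0,0,0,0]'

```text
time_s: 27.8
tool_pos: [0.6559, 0.0121, 0.1202]
eef_rot: [-0.001, -0.019, 1.0, -0.0]
wrist_force: [-0.4, 0.2, -0.6]
gripper_width: 0.133
grasp_force: 40.1
```

```bash
python3 t.py spreader_tray:.01,.0117
```

```text
t 27.8 tcp [0.6559 0.0121 0.1202] grip 0.133 40.1 q6 -1.68
spreader_tray:.01,.0117 [-0.0014, -0.0004, 0.1085] [-0.0, -0.1, 0.1] world [0.657 0.012 0.012]
```

>>> play_rows --targets '[-0.001,0,0.035,0,0,0,-0.001,0,0.065,0,0,0,-0.001,0,0.085,0,0,0,-0.001,0,0.096,0,0,0,-0.001,0,0.101,0,0,0,-0.001,0,0.103,0,0,0,-0.001,0,0.103,0,0,0,-0.001,0,0.103,0,0,0,-0.001,0,0.103,0,0,0]'

```text
time_s: 28.55
tool_pos: [0.6589, 0.0112, 0.019]
eef_rot: [0.001, -0.019, 1.0, -0.0]
wrist_force: [0.3, 0.0, 0.3]
gripper_width: 0.132
grasp_force: 40.1
```

```bash
python3 t.py spreader_tray:.01,.0117
```

```text
t 28.55 tcp [0.6589 0.0112 0.019 ] grip 0.132 40.1 q6 -1.68
spreader_tray:.01,.0117 [0.0016, 0.0006, 0.0073] [-0.0, 0.1, -0.0] world [0.657 0.012 0.012]
```

>>> play_rows --targets '[0.001,0,0.002,0,0,0,0.001,0,0.004,0,0,0,0.001,0,0.005,0,0,0,0.001,0,0.006,0,0,0,0.001,0,0.006,0,0,0,0.001,0,0.006,0,0,0]'

```text
time_s: 29.05
tool_pos: [0.6565, 0.0112, 0.0117]
eef_rot: [-0.001, -0.019, 1.0, -0.0]
wrist_force: [-3.4, 0.5, 5.1]
gripper_width: 0.133
grasp_force: 40.7
```

```bash
python3 t.py spreader_tray:.01,.0117
```

```text
t 29.05 tcp [0.6565 0.0112 0.0117] grip 0.133 40.7 q6 -1.68
spreader_tray:.01,.0117 [-0.0008, 0.0005, 0.0] [-0.0, -0.1, -0.0] world [0.657 0.012 0.012]
```

>>> play_rows --targets '[0,0,0,0,0,0,0,0,0,0,0,0,0,0,0,0,0,0,0,0,0,0,0,0,0,0,-0.01,0,0,0,0,0,-0.04,0,0,0,0,0,-0.08,0,0,0,0,0,-0.12,0,0,0,0,0,-0.16,0,0,0,0.04,0,-0.18,0,0,0,0.08,0,-0.18,0,0,0,0.12,0,-0.18,0,0,0]' --hand -0.44

```text
time_s: 30.05
tool_pos: [0.5372, 0.0066, 0.1943]
eef_rot: [0.002, -0.019, 1.0, -0.001]
wrist_force: [-1.4, 0.6, 0.4]
gripper_width: 0.28
grasp_force: 0.0
```

>>> play_rows --targets '[0.18,0,0,0,0,0,0.18,0,0,0,0,0,0.18,0,0,0,0,0,0.18,0,0,0,0,0,0.18,0,0,0,0,0,0.18,0,0,0,0,0,0.18,0,0,0,0,0,0.18,0,0,0,0,0]'

```text
time_s: 30.72
tool_pos: [0.3579, 0.0, 0.192]
eef_rot: [0.0, -0.019, 1.0, -0.0]
wrist_force: [-1.0, 0.9, 0.5]
gripper_width: 0.28
grasp_force: 0.0
```

```bash
python3 -c "
from h import *
cv2.imwrite('pics/d.png',cv2.resize(ctrl.grab_frame('top')[90:240,190:490,::-1],(800,400)))
cv2.imwrite('pics/e.png',cv2.resize(ctrl.grab_frame('scene')[130:350,150:430,::-1],(760,597)))
s=ctrl.get_state();print(s['time_s'],s['tool_pos'],s['gripper_width'])"
```

```text
30.8167 [3.57966190e-01 5.87340015e-05 1.91476906e-01] 0.27523319966349846
```

View pics/d.png

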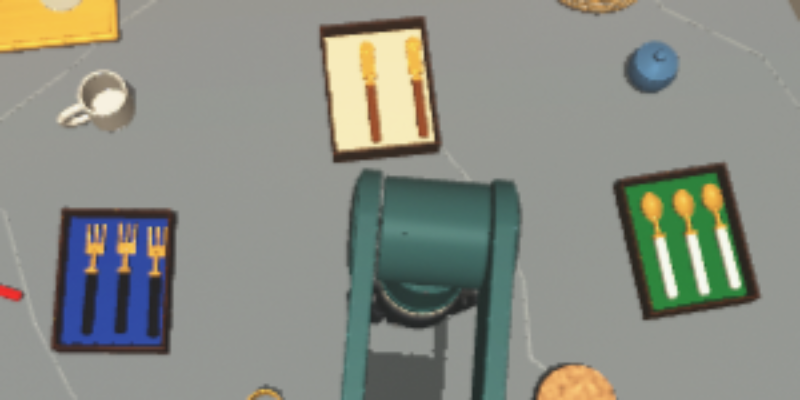

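View pics/e.png

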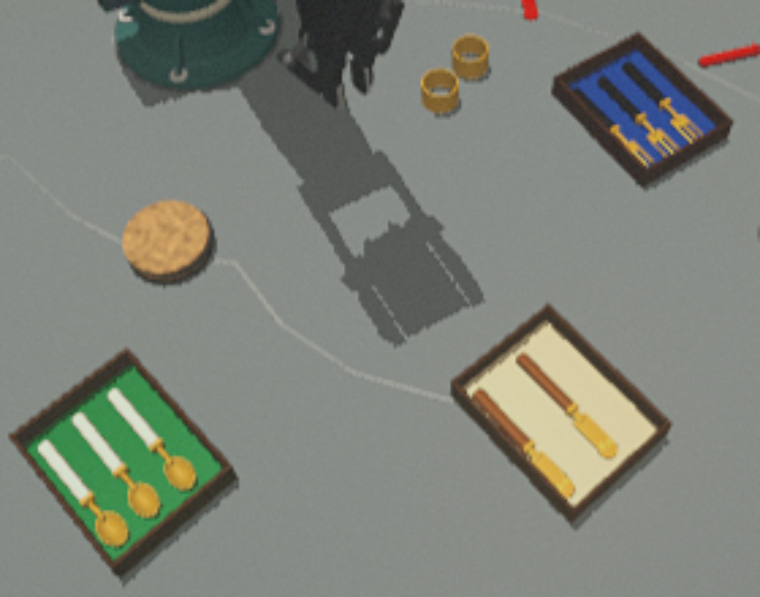

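All three trays hold parallel pieces with their heads at the far end: forks at (124,280), spoons at (690,240) and spreaders at (395,90) in the top crop. The cup and sugar bowl are where they were, and the gripper is clear.

```bash
python3 -c "
from rig import ctrl
print(ctrl.hand_in())"
```

```text
the job is handed in; nothing more can be done
None
```

All five pieces are in their own trays, straight and side by side with heads matching the piece already there; the cup and sugar bowl were not disturbed, and I handed the job in at about 31 s on the robot's clock.

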